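Level the riser shelf and hold the spirit level down on it

ROBOT

A 6-joint arm with a two-finger parallel gripper is mounted at the origin on the work surface. World frame = base frame: x ahead of the robot, y to its left, z up, the work surface at z = 0. Lengths are in mm, angles in rad, forces in N, time in s.
With the tool pointing down it reaches from about 275 to 750 mm from the base axis. Payload 10.2 kg.
Tool frame: the origin (TCP) lies between the finger pads; the fingertips stand 17 mm ahead of it and the grasp point (between the pads) lies 2 mm behind it (tips_ahead is the distance from the TCP to the fingertips, in mm); z points along the fingers, y is the line along which they close (so a half turn about z gives the same grasp; the last joint's range is limited). The gripper opens to 85 mm and grips with 20 to 120 N. Pads are 22 mm wide; open, the fingers measure 114 mm over their backs; the gripper's body (76 mm by 85 mm) begins 54 mm behind the grasp point. The pads swing forward as they close: fully open they stand 13 mm farther back than shut.
Start: joints at [-1.532, 0.313, 1.498, -0, 1.331, -0.223], TCP at [135.867, -507.121, 248.294] pointing down, gripper open.
Joint ranges: [-2.94, 2.94], [-0.97, 2.17], [0.19, 2.56], [-1.23, 4.37], [0.02, 3.11], [-2.88, 2.88]. Speed limits (rad/s): [2.39, 2.39, 3.01, 3.14, 3.14, 3.14].

INTERFACE

Orientations are given as a unit quaternion [w, x, y, z].
In Python, from rig import sense, capture, finish_job, boxes_of, tips_ahead gives the robot as it stands.
- The arm moves only by the tool drive_tool, never from a script. Its argument "commands" is text: rows parted by semicolons, each of 7 numbers parted by spaces: the shift along the world's x, y, z in units of 0.1 m (1.0 is 0.1 m), then the turn, a rotation vector about the world's x, y, z in units of pi/4 rad (1.0 is pi/4 rad), then the opening in per cent of the stroke, from 0 (shut) to 100 (fully open). A call has 1 to 20 rows; each row shifts and turns the commanded pose from where the row before left it; what a row does not reach is not made up. A row lasts 1/12 s, in which the tool goes at most 41.7 mm and 7.16 degrees, less where a joint would pass 70% of its speed; a pose out of reach is approached as far as the arm can. A call with a number of a shift or a turn outside -1 to 1 is refused whole. A call with a gripper value outside its range is refused whole. The fingers move at their own pace and stop on an object; "force" is the grip in N (left out, the last holds). Time passes only in rows, so rows that do not move let the fingers close. It gives the time, the measured TCP pose, the force, the opening and the grip force at its end, in the units of the state.
- sense(): the state, without advancing time (a new reading comes with each control period).
- capture(name): name is "side" or "top" or "wrist"; returns a dict with "pixels" (400x640x3 uint8, blue, green, red), "fov_y" (degrees; the focal length in pixels is half the picture's height over the tangent of half this angle, whatever the lens; pixels are square), "cx", "cy" (the principal point, pixels), "position" and "attitude" of the camera in the world; the wrist camera has in their place "tool_from_camera" (4x4, takes a point from camera to tool coordinates, whose origin is the TCP and whose axes are the flange's). Camera axes: x right, y down, z forward; pixel columns grow to the right and rows downward; lengths in mm; the calibration is good to about 2 mm. The wrist camera is an equidistant fisheye: a pixel r from the principal point sees the ray r / f radians off the axis. A picture is of the moment at which its call begins: read the wrist's pose just before it. There is no depth.
- finish_job(): hands the job in; it is judged then, once.
Trained networks look in a picture, given as the dict that the camera call returned (one of the last four; its "shot" number tells which), for a name from the list of things; names that differ only in an ending like _2 or _b are one class to them, and where a whole thing is asked for, a point or a joint stands for the part that bears it (a point fixed in the world has none). Each returns a list of dicts, best first, with "confidence" (0 to 1); they miss things now and then, are a little off and sometimes report something else, mostly with a low value. They report only what shows in the picture. A call takes as long as a camera call. They do not tell look-alikes from the thing itself.
- boxes_of(picture, name): "position" ([column, row] in pixels, amid what is visible of it).
The state is a dict: "time_s": time; "joints": joint angles; "dq": joint speeds; "tau": joint torques, N m; "eef_pos": TCP position; "ee_rot": TCP orientation; "force": force on the tool from outside, world axes, zero at the start; "wrist_torque": the same for the moment, N m; "grip_width": opening from 0.0 (shut) to 1.0 (fully open); "grip_force": force on a finger pad.
Only numpy, scipy, OpenCV 4.12 (cv2) and the standard library are available. Lean on these libraries where they do the work, as an engineer would, in place of code of your own. Each camera call takes 0.05 s, during which the arm holds its last target. There are 200 camera calls.

TASK

The little riser shelf on the counter sags at its levelling-foot end. Press the nozzle cap of the lubricant can clamped beside the foot fully down and let it spring back up, then turn the foot's wing knob until the bubble of the spirit level lying on the shelf sits between its two lines. Last, press the level firmly down onto the shelf from above with the fingers, bubble still between the lines, and finish while still pressing it; leave the crockery and other things where they stand.

Things in the scene. Friction and masses are not known exactly. Their poses are not given: they have to be found in the camera images.
- frame: Fixed steel trestle of the riser shelf. Origin on the counter under the middle of the board; x away from the robot across the board, y along it to the hinged end (hinge at y = +120 mm), z up. The board spans y = -120 to +125 and x = -100 to +100 mm; the levelling foot is at x = 0, y = -200 mm; the lubricant can, 50 mm across, at x = -110, y = -200 mm.
- shelf_top (a point): Centre of the top face of the wooden shelf board (16 mm thick, top about 100 mm above the counter). The board is hinged at its +y end and carried by the levelling foot at the other; its z axis is square to the board. It starts 0.014 to 0.03 rad low at the foot end.
- foot_grip (a point): Grip point on the axis of the levelling foot's black wing knob, about 121 mm above the counter at the start. The wing is an upright bar 52 mm long (this point's x axis), 14 mm thick (y), 30 mm tall, its top 11 mm above this point, on a disc 42 mm across. A steel arm 32 mm wide, 28 mm below this point, joins it to the board. Turned anticlockwise from above, the knob climbs with the shelf end.
- foot (a joint): Angle of the wing knob, rad, growing anticlockwise from above; range -0.6 to 4.0. Each rad raises the shelf's foot end and the knob 3.8 mm, tilts the shelf 0.012 rad and moves the bubble about 8 mm away from the hinge. The level value differs each time (1.4 to 2.25); it starts 1.2 to 2.5 rad short of it. Friction 0.06 N m: it stays where left.
- cap_top (a point): Centre of the top face of the white nozzle cap (26 mm across) on the lubricant can, 146 mm above the counter when up.
- can_cap (a joint): Travel of the nozzle cap, m: 0 up, 0.006 fully down. Sprung: 2 N to start moving, 5 N fully down; it springs back when let go.
- level: Aluminium spirit level, loose, a bar 180 x 36 x 26 mm high, about 0.3 kg, lying along the shelf near its front edge. Origin at the centre of its underside; x along its length, z up. In the middle of its top a green vial window 68 mm long carries two black lines at x = -12 and +12 mm. Press it on its flat top face, best near the middle.
- bubble_mid (a point): Middle of the pale bubble, 16 mm long along the level's x axis, in the vial on top of the level. Its x in the level's frame is the reading: 0 when centred; the whole bubble is between the lines within 4 mm either way. It goes to the higher end and settles in about a second.
- bowl: Bystander, to be left alone; origin at the centre of its underside: white ceramic bowl, 84 mm across the rim and 40 mm high, standing on the shelf behind the level.
- cup: Bystander, to be left alone; origin at the centre of its underside: plain steel cup, 56 mm across and 50 mm high, standing on the shelf behind the level.
- spoon: Bystander, to be left alone; origin at the centre of its underside: steel spoon lying on the counter in front of the shelf.
- jar: Bystander, to be left alone; origin at the centre of its underside: amber glass jar with steel lid, 60 mm across and 80 mm high, on the counter behind the levelling foot.
- mug: Bystander, to be left alone; origin at the centre of its underside: steel mug, 76 mm across and 85 mm high, on the counter to the left.
- bottle: Bystander, to be left alone; origin at the centre of its underside: green glass bottle, 60 mm across and 190 mm high, on the counter to the right.
- dish: Bystander, to be left alone; origin at the centre of its underside: black plate, 140 mm across and 25 mm high, on the counter to the left.
- shelf: The hinged wooden board itself with its steel arm. Origin on the hinge axis, 12 mm below the board's top face; axes as the frame's, tilting with the board.
Mind the look-alikes: they are no part of the job. There is more than one size of the level; the one meant has the size given above.

How it is judged:
By the outcome, as a careful person would: the job done as asked, in the order asked, and still so for the second after the job is handed in, while the arm keeps its last pose, push and grip.
It also fails if it takes over 69 s, if anything falls off the work surface, if the arm or the gripper's body presses on something with over 40 N, if the wrist force passes 120 N, or if a joint passes its speed limit or range.

## Working session

There is one attempt and no reset: what is moved stays moved. The work goes in short steps, Python scripts to look and compute and a tool call to move; the robot and the scene stay as the last step left them, time stands still between calls to the robot, and variables do not carry over. Pictures are saved under pics/ and viewed, at most 10 in all, crops included, and the job is handed in when it is done.

Besides the shell and the picture viewer there is one more tool, called as a command line: name --argument value ..., lists and objects as JSON in quotes. drive_tool: Moves the arm, as the interface text tells. Shifts and turns lie within -1 to 1; 1 stands for 0.1 m of shift or pi/4 rad of turn. Its arguments: {"type":"object","properties":{"commands":{"type":"string"},"force":{"type":"number"}},"required":["commands"]}

```bash
mkdir -p pics; cat > h.py <<'E'
import numpy as np, cv2, json
from rig import *
from scipy.spatial.transform import Rotation as R
def rot(q):
    q=np.array(q,float)
    if q.shape==(3,3): return q
    return R.from_quat([q[1],q[2],q[3],q[0]]).as_matrix()
def ray(p,u,v):
    f=p['pixels'].shape[0]/2/np.tan(np.radians(p['fov_y'])/2)
    return np.array([(u-p['cx'])/f,(v-p['cy'])/f,1.0])
def at_z(p,u,v,z,s=None):
    if 'tool_from_camera' in p:
        f=200/np.tan(np.radians(p['fov_y'])/2)
        a=np.array([u-p['cx'],v-p['cy']]);r=np.hypot(*a);t=r/f
        d=np.array([*(a/max(r,1e-9)*np.sin(t)),np.cos(t)])
        T=np.array(p['tool_from_camera']);Rw=rot(s['ee_rot'])
        d=Rw@T[:3,:3]@d;o=np.array(s['eef_pos'])+Rw@T[:3,3]
    else:
        d=rot(p['attitude'])@ray(p,u,v);o=np.array(p['position'])
    return o+d*(z-o[2])/d[2]
def cam(n):
    s=sense();p=capture(n);return s,p
E
cat > a.py <<'E'
from h import *
s=sense();print(s)
zs=dict(cap_top=146,foot_grip=121,level=115,bubble_mid=120,bowl=120,cup=125,jar=40,mug=40,bottle=90,shelf_top=100,spoon=3,dish=10)
for n in ['top','side']:
    s,p=cam(n);cv2.imwrite(f'pics/{n}0.png',p['pixels']);print(n,p['position'],p['attitude'],p['fov_y'])
    for k,z in zs.items():
        for b in boxes_of(p,k)[:3]:
            u,v=b['position'];print(k,round(b['confidence'],2),np.round([u,v]),at_z(p,u,v,z).round())
s,p=cam('wrist');cv2.imwrite('pics/wrist0.png',p['pixels'])
E
python3 a.py
```

```text
{'time_s': 0.0, 'joints': array([-1.53237986e+00,  3.13452254e-01,  1.49845289e+00,  9.46976616e-06,
        1.33102965e+00, -2.23371402e-01]), 'dq': array([ 9.10280827e-04, -2.29962042e-04,  9.43267448e-05, -6.10883037e-04,
        9.83501232e-04,  4.32186050e-04]), 'tau': array([ 1.87011829e-03, -4.12257457e+01, -2.59741545e+01, -8.43640260e-05,
        4.12702560e-03, -4.14725389e-05]), 'eef_pos': array([ 135.86933144, -506.85764556,  247.72796929]), 'ee_rot': array([-6.67778177e-04,  9.91445537e-01,  1.30519336e-01,  6.65494942e-05]), 'force': array([-0.30744665,  0.48091249, -0.34327468]), 'wrist_torque': array([-0.03118252, -0.00449764,  0.01196774]), 'grip_force': 0.0, 'grip_width': 0.9997421179975469}
top [ 288.20016852   21.50062955 1400.68158154] [ 0.05509161 -0.69981857  0.70884889 -0.06893581] 49.62005985463207
cap_top 0.39 [365. 233.] [ 409. -146.  146.]
foot_grip 0.63 [369. 200.] [ 512. -164.  121.]
level 0.81 [295. 203.] [504.  59. 115.]
level 0.65 [318. 138.] [709. -13. 115.]
level 0.56 [436. 269.] [ 302. -355.  115.]
bowl 0.79 [293. 170.] [608.  65. 120.]
cup 0.64 [3
[... 220 characters left out ...]
 432.  10.]
side [ 51.78469303 618.40692603 627.75114503] [ 0.15309783 -0.28229003  0.83731551 -0.44246595] 57.33188551109199
cap_top 0.4 [388. 179.] [ 404. -124.  146.]
foot_grip 0.77 [358. 174.] [ 502. -139.  121.]
level 0.73 [306. 212.] [510.  79. 115.]
level 0.61 [258. 197.] [647. 102. 115.]
bowl 0.69 [274. 188.] [636.  53. 120.]
cup 0.76 [310. 179.] [586. -33. 125.]
jar 0.5 [327. 175.] [ 650. -195.   40.]
mug 0.9 [259. 330.] [408. 346.  40.]
bottle 0.73 [383. 150.] [ 545. -363.   90.]
shelf_top 0.57 [298. 204.] [560.  47. 100.]
spoon 0.87 [318. 283.] [413. 159.   3.]
spoon 0.67 [388. 179.] [ 509. -345.    3.]
spoon 0.62 [175. 316.] [594. 411.   3.]
dish 0.63 [172. 317.] [591. 419.  10.]
```

```bash
python3 -c "
import cv2,numpy as np
a=cv2.imread('pics/top0.png')[110:300,170:470];b=cv2.imread('pics/side0.png')[110:350,140:440]
a=cv2.resize(a,(790,500),interpolation=3)
cv2.imwrite('pics/top0c.png',a)
b=cv2.resize(b,(750,600),interpolation=3);cv2.imwrite('pics/side0c.png',b)"
```

```text
(no output)
```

View pics/top0c.png

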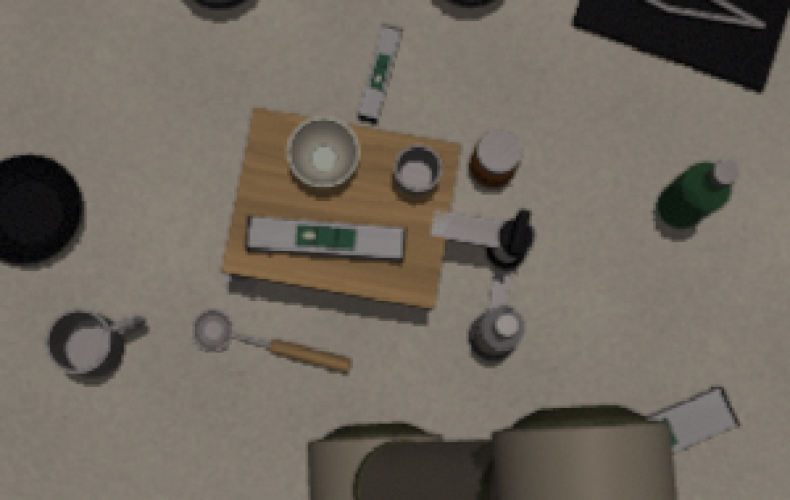

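View pics/side0c.png

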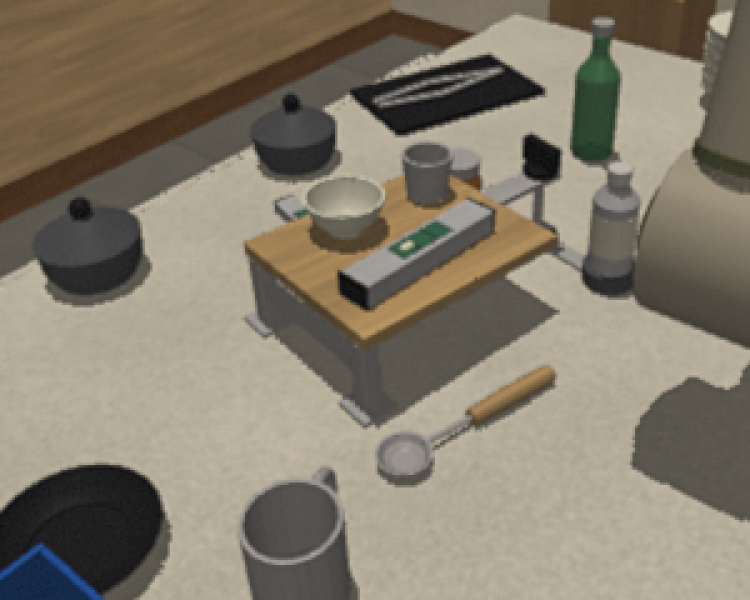

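Level candidates in the top view: on the shelf (294,201), a small one behind it (315,138), and one in front right (436,269). The one on the shelf, its window with the pale bubble at about (287,199), is the one to use. The cap is at about (364,233) and the wing knob at (367,198).

```bash
cat > b.py <<'E'
from h import *
p=capture('top')
c=lambda a,b:(170+a/2.633,110+b/2.632)
for n,q,z in [('bl',(253,108),100),('br',(459,142),97),('fr',(436,307),97),('fl',(223,272),100),('lev_l',(248,228),126),('lev_r',(404,236),124),('cap',(510,324),146),('w1',(523,213),132),('w2',(511,250),132),('vl',(296,236),126),('vr',(356,237),126),('bub',(310,235),126)]:
    print(n,at_z(p,*c(*q),z).round(1))
E
python3 b.py
```

```text
bl [672.7 147.5 100. ]
br [629.7 -95.3  97. ]
fr [434.3 -63.7  97. ]
fl [477.5 180.8 100. ]
lev_l [523.8 149.8 126. ]
lev_r [513.  -27.3 124. ]
cap [ 408.9 -142.   146. ]
w1 [ 536.6 -162.9  132. ]
w2 [ 494.1 -147.8  132. ]
vl [514.   95.4 126. ]
vr [512.1  27.4 126. ]
bub [515.   79.5 126. ]
```

drive_tool --commands "0.228 0.305 0 0 0 -0.064 0;0.228 0.305 0 0 0 -0.064 0;0.228 0.305 0 0 0 -0.064 0;0.228 0.305 0 0 0 -0.064 0;0.228 0.305 0 0 0 -0.064 0;0.228 0.305 0 0 0 -0.064 0;0.228 0.305 0 0 0 -0.064 0;0.228 0.305 0 0 0 -0.064 0;0.228 0.305 0 0 0 -0.064 0;0.228 0.305 0 0 0 -0.064 0;0.228 0.305 0 0 0 -0.064 0;0.228 0.305 0 0 0 -0.064 0;0 0 0 0 0 0 0;0 0 0 0 0 0 0;0 0 0 0 0 0 0"

```text
time_s: 2.65
eef_pos: [409.3, -141.3, 248.2]
ee_rot: [0.0, 0.986, -0.169, -0.0]
force: [0.3, 0.6, -0.4]
grip_width: 0.001
grip_force: 0.0
```

```bash
cat > c.py <<'E'
from h import *
import sys
s,p=cam('wrist');cv2.imwrite('pics/%s.png'%sys.argv[1],p['pixels'])
T=np.array(p['tool_from_camera']);print(T.round(2),p['fov_y'],p['cx'],p['cy'],tips_ahead)
print(s['time_s'],s['eef_pos'].round(1),s['force'].round(1),s['joints'].round(2))
for k,z in dict(cap_top=146,foot_grip=121,bubble_mid=124,level=120).items():
    for b in boxes_of(p,k)[:2]:
        u,v=b['position'];print(k,round(b['confidence'],2),np.round([u,v]),at_z(p,u,v,z,s).round(1))
s,p=cam('top')
for k,z in dict(cap_top=146,foot_grip=121,bubble_mid=124,level=120).items():
    for b in boxes_of(p,k)[:2]:
        u,v=b['position'];print(k,round(b['confidence'],2),np.round([u,v]),at_z(p,u,v,z,s).round(1))
E
python3 c.py w1
```

```text
[[  -0.     -0.96   -0.29   74.69]
 [   1.     -0.     -0.     -0.42]
 [   0.     -0.29    0.96 -124.97]
 [   0.      0.      0.      1.  ]] 65.70646984690485 320.55487768002484 196.42436052104748 17.0
2.65 [ 409.3 -141.3  248.2] [ 0.3  0.6 -0.4] [-0.6   0.11  1.75 -0.    1.28  1.31]
cap_top 0.76 [314. 200.] [ 412.9 -136.9  146. ]
foot_grip 0.81 [295.  69.] [ 513.8 -155.9  121. ]
bubble_mid 0.66 [482. 215.] [ 338.6 -278.5  124. ]
level 0.8 [113. 160.] [509.1  38.5 120. ]
level 0.8 [461. 223.] [ 337.2 -256.1  120. ]
bubble_mid 0.29 [308. 191.] [539.9  18.7 124. ]
level 0.8 [318. 138.] [707.3 -14.  120. ]
level 0.8 [413. 279.] [ 274.4 -284.6  120. ]
```

View pics/w1.png

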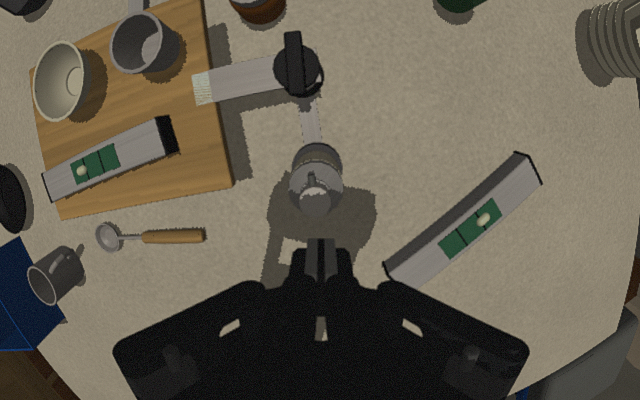

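The cap shows at (314,200). The wing knob runs from about (293,35) to (297,95), nearly upright in the picture. The level on the shelf has its bubble at (82,170), to the left of both lines.

```bash
cat > d.py <<'E'
from h import *
s=sense();p=capture('wrist')
a=at_z(p,293,35,132,s);b=at_z(p,297,95,132,s);d=a-b;print(a,b,np.arctan2(d[1],d[0]))
for q in [(82,170),(72,173),(118,155),(82,170),(101,163)]:print(at_z(p,*q,125,s).round(1))
E
python3 d.py
```

```text
[ 538.76092266 -164.43774002  132.        ] [ 492.69414383 -151.2121443   132.        ] -0.27957678225157745
[516.9  81.  125. ]
[520.2  97.8 125. ]
[510.8  26.4 125. ]
[516.9  81.  125. ]
[512.5  51.2 125. ]
```

drive_tool --commands "0.03 0.04 -0.3 0 0 0 0;0 0 -0.3 0 0 0 0;0 0 -0.15 0 0 0 0;0 0 -0.05 0 0 0 0;0 0 0 0 0 0 0;0 0 -0.02 0 0 0 0;0 0 -0.02 0 0 0 0;0 0 -0.02 0 0 0 0;0 0 -0.02 0 0 0 0;0 0 0 0 0 0 0;0 0 0 0 0 0 0"

```text
time_s: 4.12
eef_pos: [412.9, -137.4, 160.8]
ee_rot: [0.0, 0.985, -0.17, 0.001]
force: [2.2, -0.6, 2.7]
grip_width: 0.002
grip_force: 1.5
```

drive_tool --commands "0 0 -0.02 0 0 0 0;0 0 -0.02 0 0 0 0;0 0 -0.015 0 0 0 0;0 0 -0.01 0 0 0 0;0 0 0 0 0 0 0;0 0 0 0 0 0 0;0 0 0 0 0 0 0"

```text
time_s: 4.7
eef_pos: [413.0, -137.5, 156.6]
ee_rot: [0.001, 0.986, -0.17, 0.001]
force: [-9.7, 5.5, 35.2]
grip_width: -0.002
grip_force: 17.8
```

drive_tool --commands "0 0 0.1 0 0 0 0;0 0 0.25 0 0 0 0;0 0 0.25 0 0 0 0;0.25 -0.05 0 0 0 0.04 60;0.25 -0.05 0 0 0 0.04 60;0.25 -0.05 0 0 0 0 60;0.28 -0.05 0 0 0 0 60;0 0 -0.3 0 0 0 60;0 0 -0.2 0 0 0 60;0 0 0 0 0 0 60;0 0 0 0 0 0 60;0 0 0 0 0 0 60"

```text
time_s: 5.7
eef_pos: [515.7, -157.3, 164.9]
ee_rot: [0.0, 0.99, -0.139, 0.001]
force: [-0.2, -0.5, 0.5]
grip_width: 0.599
grip_force: 0.0
```

```bash
python3 c.py w2
```

```text
[[  -0.     -0.96   -0.29   74.71]
 [   1.     -0.     -0.     -0.44]
 [   0.     -0.29    0.96 -124.97]
 [   0.      0.      0.      1.  ]] 65.70646984690485 320.55487768002484 196.42436052104748 17.0
5.7 [ 515.7 -157.3  164.9] [-0.2 -0.5  0.5] [-0.51  0.42  1.57  0.    1.15  1.34]
cap_top 0.44 [113. 174.] [589.8 -56.6 146. ]
foot_grip 0.78 [317. 221.] [ 524.  -156.8  121. ]
foot_grip 0.34 [104. 325.] [475.4  55.3 121. ]
bubble_mid 0.44 [113.  29.] [678.2 -69.7 124. ]
bubble_mid 0.4 [ 63. 293.] [515.5  83.4 124. ]
level 0.83 [118.  42.] [669.7 -69.2 120. ]
level 0.76 [517. 301.] [ 410.4 -289.7  120. ]
cap_top 0.58 [293. 169.] [603.5  63.9 146. ]
foot_grip 0.47 [295. 201.] [511.3  57.7 121. ]
level 0.92 [295. 202.] [507.5  59.  120. ]
level 0.71 [319. 139.] [705.  -18.3 120. ]
```

View pics/w2.png

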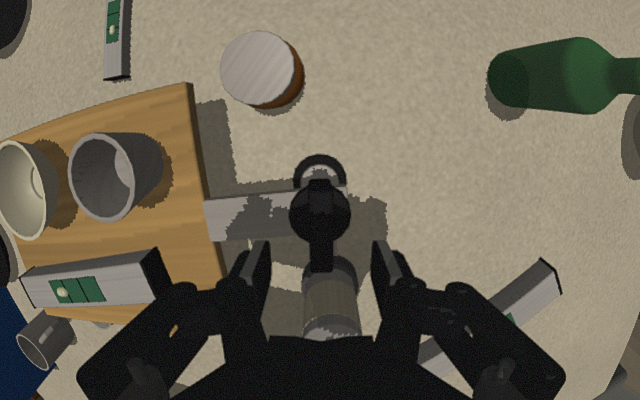

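The fingers straddle the wing knob: the wing runs from (320,180) to (320,270), centred and aligned between the pads. Next I lower and grip.

drive_tool --commands "0 0 -0.2 0 0 0 60;0 0 -0.15 0 0 0 60;0 0 -0.06 0 0 0 60;0 0 0 0 0 0 0;0 0 0 0 0 0 0;0 0 0 0 0 0 0;0 0 0 0 0 0 0;0 0 0 0 0 0 0;0 0 0 0 0 0 0" --force 30

```text
time_s: 6.95
eef_pos: [515.9, -157.2, 123.6]
ee_rot: [0.0, 0.99, -0.139, 0.001]
force: [0.4, 1.4, 3.7]
grip_width: 0.159
grip_force: 33.7
```

drive_tool --commands "0 0 0.0045 0 0 0.15 0;0 0 0.0045 0 0 0.15 0;0 0 0.0045 0 0 0.15 0;0 0 0.0045 0 0 0.15 0;0 0 0.0045 0 0 0.15 0;0 0 0.0045 0 0 0.15 0;0 0 0.0045 0 0 0.15 0;0 0 0.0045 0 0 0.15 0;0 0 0.0045 0 0 0.15 0;0 0 0.0045 0 0 0.15 0;0 0 0.0045 0 0 0.15 0;0 0 0.0045 0 0 0.15 0;0 0 0.0045 0 0 0.15 0;0 0 0.0045 0 0 0.15 0;0 0 0.0045 0 0 0.15 0;0 0 0 0 0 0 0;0 0 0 0 0 0 0;0 0 0 0 0 0 0;0 0 0 0 0 0 0;0 0 0 0 0 0 0"

```text
time_s: 8.62
eef_pos: [517.3, -159.8, 130.8]
ee_rot: [0.004, 0.736, 0.677, 0.0]
force: [6.3, -12.1, -1.2]
grip_width: 0.155
grip_force: 29.4
```

```bash
cat > e.py <<'E'
from h import *
import sys
i=sys.argv[1]
out=[]
for n in ['top','side','wrist']:
    s,p=cam(n);im=p['pixels'];cv2.imwrite(f'pics/{n}{i}.png',im)
    bs=boxes_of(p,'bubble_mid')
    print(n,[(round(b['confidence'],2),np.round(b['position'],1),at_z(p,*b['position'],125,s).round(1)) for b in bs[:3]])
    if n=='top': out.append(cv2.resize(im[182:222,255:335],(560,280),interpolation=2))
    if n=='side': out.append(cv2.resize(im[180:240,270:350],(400,300),interpolation=2))
c=np.zeros((590,560,3),np.uint8);c[:280]=out[0];c[290:590,:400]=out[1]
cv2.imwrite(f'pics/c{i}.png',c)
print(s['joints'].round(2))
E
python3 e.py 2
```

```text
top []
side [(0.72, array([354.1, 173.7]), array([ 507.1, -127.4,  125. ])), (0.45, array([386.1, 153.2]), array([ 497.1, -288.5,  125. ]))]
wrist [(0.6, array([542.7,  12.2]), array([639.9, -36.9, 125. ]))]
[-0.52  0.46  1.61 -0.    1.06 -0.43]
```

View pics/c2.png

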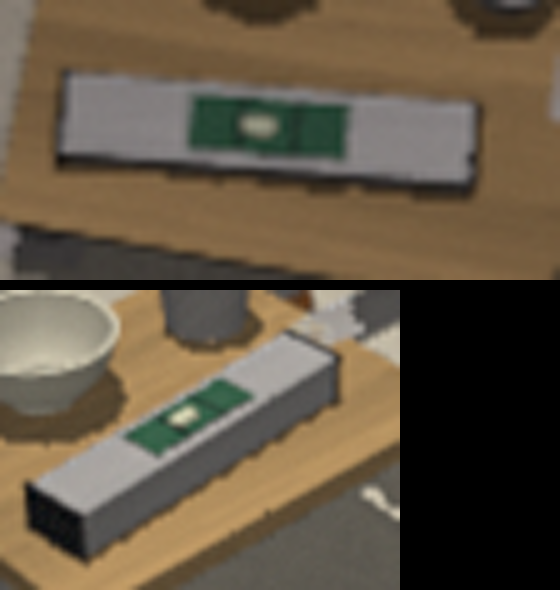

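The bubble is at crop (259,126) and the window centre at about 268, so it is roughly 4 mm short and may still be settling. I'll hold for a second and measure it numerically.

drive_tool --commands "0 0 0 0 0 0 0;0 0 0 0 0 0 0;0 0 0 0 0 0 0;0 0 0 0 0 0 0;0 0 0 0 0 0 0;0 0 0 0 0 0 0;0 0 0 0 0 0 0;0 0 0 0 0 0 0;0 0 0 0 0 0 0;0 0 0 0 0 0 0;0 0 0 0 0 0 0;0 0 0 0 0 0 0"

```text
time_s: 9.92
eef_pos: [517.3, -159.7, 130.8]
ee_rot: [0.004, 0.736, 0.677, 0.0]
force: [6.5, -11.8, -1.2]
grip_width: 0.156
grip_force: 29.4
```

```bash
cat > f.py <<'E'
from h import *
def meas(n,box,mm):
    p=capture(n);x0,x1,y0,y1=box
    im=cv2.resize(p['pixels'][y0:y1,x0:x1],None,fx=8,fy=8,interpolation=cv2.INTER_CUBIC).astype(float)
    g=(im[...,1]-im[...,2]>18).astype(np.uint8)
    k,l,st,ce=cv2.connectedComponentsWithStats(cv2.morphologyEx(g,cv2.MORPH_CLOSE,np.ones((25,25))))
    m=l==1+np.argmax(st[1:,4])
    pts=np.argwhere(m)[:,::-1].astype(np.float32)
    c,wh,a=cv2.minAreaRect(pts);bp=cv2.boxPoints((c,wh,a))
    e=[bp[1]-bp[0],bp[2]-bp[1]];L=max(e,key=np.linalg.norm);ln=np.linalg.norm(L);L=L/ln
    if L[0]<0:L=-L
    hull=cv2.fillConvexPoly(np.zeros(m.shape,np.uint8),bp.astype(np.int32),1)
    w=np.clip(im[...,2]-95,0,None)*hull*(im[...,1]-im[...,2]<22)
    ys,xs=np.nonzero(w);ww=w[ys,xs]
    b=np.array([(xs*ww).sum(),(ys*ww).sum()])/ww.sum()
    print(n,'window',np.round(c),round(ln/8,1),'bubble off (mm, + to foot)',round(float((b-c)@L)*68/ln,2),ww.size)
for _ in range(2):
    meas('top',(278,310,190,212),68)
    meas('side',(292,324,194,216),68)
E
python3 f.py
```

```text
top window [122.  80.] 21.8 bubble off (mm, + to foot) -4.08 748
side window [126.  89.] 25.5 bubble off (mm, + to foot) 0.48 3148
top window [121.  80.] 21.9 bubble off (mm, + to foot) -3.93 738
side window [126.  89.] 25.5 bubble off (mm, + to foot) 0.64 3144
```

drive_tool --commands "0 0 0.0045 0 0 0.15 0;0 0 0.0045 0 0 0.15 0;0 0 0.0045 0 0 0.15 0;0 0 0.0045 0 0 0.15 0;0 0 0 0 0 0.04 0;0 0 0 0 0 0 0;0 0 0 0 0 0 0;0 0 0 0 0 0 0;0 0 0 0 0 0 0;0 0 0 0 0 0 0;0 0 0 0 0 0 0;0 0 0 0 0 0 0;0 0 0 0 0 0 0;0 0 0 0 0 0 0;0 0 0 0 0 0 0;0 0 0 0 0 0 0;0 0 0 0 0 0 0;0 0 0 0 0 0 0"

```text
time_s: 11.62
eef_pos: [518.1, -159.2, 132.8]
ee_rot: [0.005, 0.544, 0.839, -0.0]
force: [12.2, -7.9, -1.8]
grip_width: 0.161
grip_force: 29.3
```

```bash
python3 f.py; python3 e.py 3
```

```text
top window [121.  81.] 21.9 bubble off (mm, + to foot) -0.07 764
side window [124.  88.] 25.2 bubble off (mm, + to foot) 1.62 3249
top window [121.  80.] 21.8 bubble off (mm, + to foot) 0.03 784
side window [124.  88.] 25.2 bubble off (mm, + to foot) 1.79 3252
top [(0.32, array([354.2, 167.1]), array([ 612.3, -122.6,  125. ])), (0.23, array([329.1, 174.5]), array([589.9, -45.7, 125. ]))]
side []
wrist [(0.46, array([ 59.7, 246.6]), array([ 364.4, -226.4,  125. ]))]
[-0.51  0.46  1.6  -0.    1.07 -0.93]
```

View pics/c3.png

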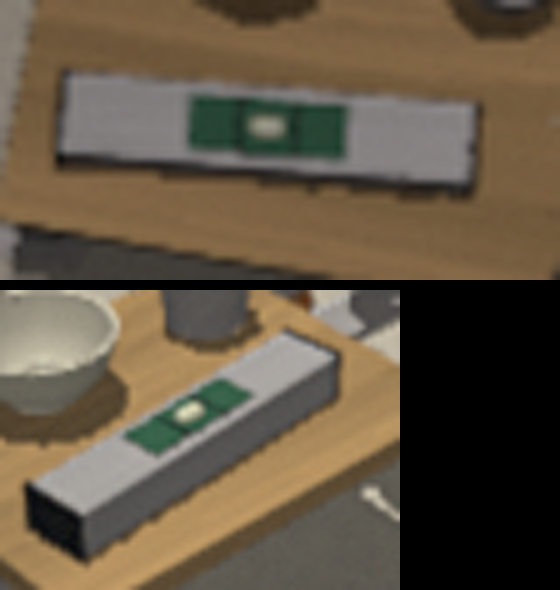

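The bubble now sits midway between the lines in both views. Next I release the knob, rise and go over to the level.

drive_tool --commands "0 0 0 0 0 0 50;0 0 0 0 0 0 50;0 0 0 0 0 0 50;0 0 0 0 0 0 50;0 0 0.2 0 0 0 50;0 0 0.3 0 0 0 50;0 0 0.3 0 0 0 50;0 0.2 0 0 0 -0.15 0;0 0.2 0 0 0 -0.15 0;0 0.2 0 0 0 -0.15 0;0 0.2 0 0 0 -0.15 0;0 0.2 0 0 0 -0.15 0;0 0.2 0 0 0 -0.15 0;0 0.2 0 0 0 -0.15 0;0 0.2 0 0 0 -0.15 0;0 0.2 0 0 0 -0.15 0;0 0.2 0 0 0 -0.15 0;0 0.2 0 0 0 -0.15 0;-0.04 0.25 0 0 0 -0.15 0"

```text
time_s: 13.7
eef_pos: [511.5, 88.4, 211.2]
ee_rot: [0.0, 0.96, 0.282, -0.0]
force: [0.2, -0.1, 0.1]
grip_width: -0.002
grip_force: 0.0
```

drive_tool --commands "0 0 0 0 0 -0.15 0;0 0 0 0 0 -0.15 0;0 0 0 0 0 -0.15 0;0 0 0 0 0 -0.15 0;0 0 0 0 0 -0.13 0;0 0 0 0 0 0 0;0 0 0 0 0 0 0"

```text
time_s: 14.28
eef_pos: [511.3, 87.9, 211.3]
ee_rot: [0.0, 1.0, 0.004, -0.0]
force: [0.0, -1.0, -0.8]
grip_width: 0.006
grip_force: 0.0
```

```bash
cat > g.py <<'E'
from h import *
import sys
s,p=cam('wrist');cv2.imwrite(f'pics/g{sys.argv[1]}.png',p['pixels'])
t,q=cam('side');c=cv2.resize(q['pixels'][150:250,250:370],(640,533));cv2.imwrite(f'pics/gs{sys.argv[1]}.png',c)
print(s['time_s'],s['eef_pos'].round(1),s['force'].round(1))
E
python3 g.py 1
```

```text
14.2833 [511.3  87.9 211.3] [ 0.  -1.  -0.8]
```

View pics/g1.png

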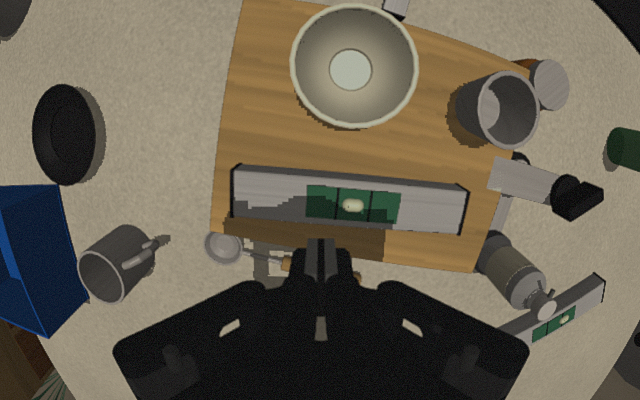

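The bubble at (354,205) lies midway between the lines at (337) and (371) with the knob released. I compute the press point from this view.

```bash
cat > k.py <<'E'
from h import *
s=sense();p=capture('wrist')
for q in [(353,206),(307,202),(400,208),(320,187),(320,220)]:print(q,at_z(p,*q,126,s).round(1))
E
python3 k.py
```

```text
(353, 206) [514.5  65.2 126. ]
(307, 202) [517.3  98.3 126. ]
(400, 208) [513.   30.2 126. ]
(320, 187) [528.5  89.1 126. ]
(320, 220) [503.6  88.9 126. ]
```

drive_tool --commands "0.05 -0.03 -0.3 0 0 0 0;0 0 -0.2 0 0 0 0;0 0 -0.1 0 0 0 0;0 0 -0.05 0 0 0 0;0 0 0 0 0 0 0;0 0 -0.01 0 0 0 0;0 0 -0.01 0 0 0 0;0 0 0 0 0 0 0;0 0 0 0 0 0 0"

```text
time_s: 15.18
eef_pos: [516.7, 84.9, 145.0]
ee_rot: [0.0, 1.0, 0.002, 0.001]
force: [0.2, 0.1, -0.3]
grip_width: 0.001
grip_force: 0.0
```

drive_tool --commands "0 0 -0.01 0 0 0 0;0 0 -0.01 0 0 0 0;0 0 -0.005 0 0 0 0;0 0 0 0 0 0 0;0 0 0 0 0 0 0;0 0 0 0 0 0 0"

```text
time_s: 15.68
eef_pos: [516.7, 84.9, 142.8]
ee_rot: [0.0, 1.0, 0.002, 0.0]
force: [-3.3, 0.3, 7.8]
grip_width: -0.002
grip_force: 4.3
```

drive_tool --commands "0 0 -0.005 0 0 0 0;0 0 -0.005 0 0 0 0;0 0 0 0 0 0 0;0 0 0 0 0 0 0;0 0 0 0 0 0 0;0 0 0 0 0 0 0;0 0 0 0 0 0 0;0 0 0 0 0 0 0;0 0 0 0 0 0 0;0 0 0 0 0 0 0;0 0 0 0 0 0 0;0 0 0 0 0 0 0;0 0 0 0 0 0 0;0 0 0 0 0 0 0"

```text
time_s: 16.85
eef_pos: [516.7, 84.8, 142.7]
ee_rot: [0.0, 1.0, 0.002, 0.001]
force: [-6.2, -0.7, 17.1]
grip_width: 0.002
grip_force: 8.4
```

```bash
python3 g.py 2; python3 -c "
import cv2,numpy as np
a=cv2.imread('pics/g2.png')[130:270,200:500];a=cv2.resize(a,(600,280));b=cv2.imread('pics/gs2.png');b=cv2.resize(b,(380,316))
c=np.zeros((598,600,3),np.uint8);c[:280]=a;c[282:598,:380]=b;cv2.imwrite('pics/m2.png',c)"
```

```text
16.85 [516.7  84.8 142.7] [-6.2 -0.7 17.1]
```

View pics/m2.png

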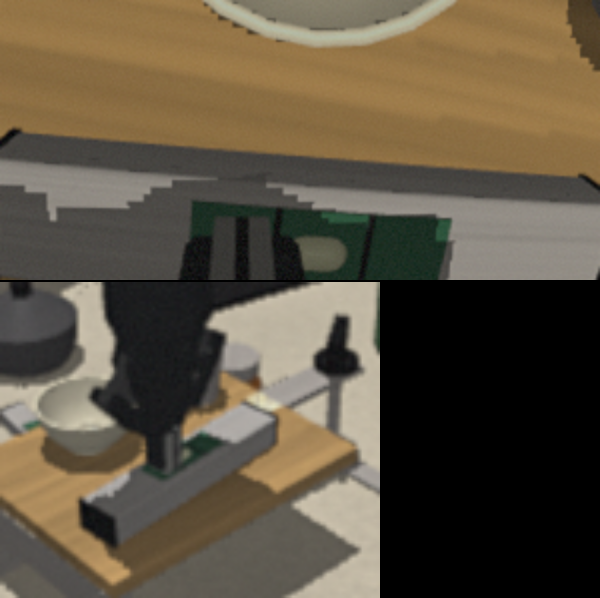

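The bubble's right end is at (347,253), about 20 px inside the right line. It stays centred under the 17 N press. I'll press slightly firmer and recheck.

drive_tool --commands "0 0 -0.005 0 0 0 0;0 0 -0.002 0 0 0 0;0 0 0 0 0 0 0;0 0 0 0 0 0 0;0 0 0 0 0 0 0;0 0 0 0 0 0 0;0 0 0 0 0 0 0;0 0 0 0 0 0 0;0 0 0 0 0 0 0;0 0 0 0 0 0 0;0 0 0 0 0 0 0;0 0 0 0 0 0 0;0 0 0 0 0 0 0;0 0 0 0 0 0 0;0 0 0 0 0 0 0"

```text
time_s: 18.2
eef_pos: [516.7, 84.8, 142.6]
ee_rot: [0.0, 1.0, 0.002, 0.001]
force: [-8.8, -0.4, 22.4]
grip_width: -0.0
grip_force: 11.2
```

```bash
python3 g.py 3; python3 -c "
import cv2
a=cv2.imread('pics/g3.png')[130:290,200:500];cv2.imwrite('pics/m3.png',cv2.resize(a,(750,400)))"
```

```text
18.2 [516.7  84.8 142.6] [-8.8 -0.4 22.4]
```

View pics/m3.png

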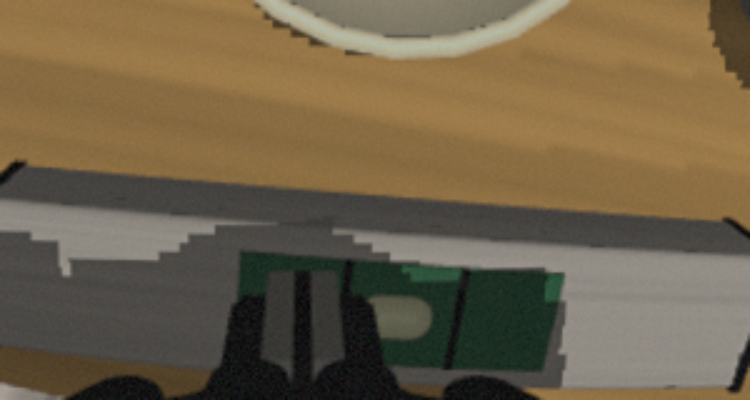

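The bubble's right end is at about (432,316) and the right line at about (455,316). It is unchanged and between the lines with a steady 22 N press, so I hand in.

```bash
python3 -c "from rig import finish_job;print(finish_job())"
```

```text
the job is handed in; nothing more can be done
None
```

I pressed the cap to its stop and lifted off, though I did not check its return in a picture. I turned the knob until the bubble sat between the lines, and handed the job in at about 18 s while pressing the level with about 22 N, some 20 mm towards the hinge from its middle.

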